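# Turn a tray of drive modules over into its empty twin

## Robot

A 6-joint arm with a two-finger parallel gripper is mounted at the origin on the work surface. World frame = base frame: x ahead of the robot, y to its left, z up, the work surface at z = 0. Lengths are in m, angles in rad, forces in N, time in s.
With the tool pointing down it reaches from about 0.3 to 0.75 m from the base axis. Payload 8.5 kg.
Tool frame: the origin (TCP) lies midway between the tips of the shut fingers; the grasp point (between the pads) lies 19 mm behind it; z points along the fingers, x is the direction in which the jaws open and shut, and the axes are right-handed (so a half turn about z gives the same grasp; the last joint's range is limited). The gripper opens to 88 mm and grips with 3 to 60 N. Pads are 18 mm wide; open, the fingers measure 123 mm over their backs; the gripper's body (75 mm by 187 mm) begins 45 mm behind the grasp point.
Start: joints at [-0.215, 0.381, 1.297, -0, 1.464, -0.215], TCP at [0.55, 0, 0.239] pointing down, gripper open.
Joint ranges: [-3.11, 3.11], [-0.89, 2.33], [0.22, 2.48], [-1.42, 4.56], [0.17, 2.85], [-2.88, 2.88]. Speed limits (rad/s): [2.39, 2.39, 3.14, 3.14, 3.14, 3.14].

## Interface

Orientations are given as a rotation vector (axis times angle).
In Python, from plant import read_state, grab_frame, calibration, job_done gives the robot as it stands.
- The arm moves only by the tool move_arm, never from a script. Its argument "targets" is a list of rows, each an object with "xyz": the shift along the tool's x, y, z in m, a list of three; "roll": the turn about the tool's z in rad; "hand": the opening, from 0 (shut) to 1 (fully open). A call has 1 to 12 rows; each row is the pose to reach, as a shift and turn from the pose measured when the call began, along the tool's axes at that moment; what a row does not reach only later rows make up. A row lasts 1/10 s, in which the tool goes at most 50 mm and 8.59 degrees, less where a joint would pass 70% of its speed; a pose out of reach is approached as far as the arm can. A call with a gripper value outside its range is refused whole. The fingers move at their own pace and stop on an object; "squeeze" is the grip in N (left out, the last holds). Time passes only in rows, so rows that repeat a pose let the fingers close. It gives the time, the measured TCP pose, the force and the opening at its end, in the units of the state.
- read_state(): the state, without advancing time (a new reading comes with each control period).
- grab_frame(name): name is "scene" or "side" or "wrist"; returns the picture (420x560x3 uint8, blue, green, red); there is no depth.
- calibration(name): a dict with "camera_matrix" (3x3 intrinsics, pixels), "T" (4x4, takes a point from camera to world coordinates); the wrist camera has in their place "tool_from_camera" (4x4, takes a point from camera to tool coordinates, whose origin is the TCP and whose axes are the tool frame's). Camera axes: x right, y down, z forward; pixel columns grow to the right and rows downward; lengths in m; the calibration is good to about 2 mm. The wrist camera is an equidistant fisheye: a pixel r from the principal point sees the ray r / f radians off the axis. A picture is of the moment at which its call begins: read the wrist's pose just before it. calibration takes no time and is no camera call.
- job_done(): hands the job in, once; it reports no verdict.
The state is a dict: "t": time; "joints": joint angles; "joint_vel": joint speeds; "tau": joint torques, N m; "tcp_pos": TCP position; "ee_rot": TCP orientation; "contact_force": force on the tool from outside, world axes, zero at the start; "ft_torque": the same for the moment, N m; "gripper_width": finger opening in m.
Only numpy, scipy, OpenCV 4.12 (cv2) and the standard library are available. Lean on these libraries where they do the work, as an engineer would, in place of code of your own. Each camera call takes 0.05 s, during which the arm holds its last target. There are 200 camera calls.

## Task

The three modules lie terminals down in their tray; I need them terminals up so that I can probe them, without the gripper touching the modules themselves. Lay the empty tray pockets down on the full one so that the pockets meet, turn the two over together without letting them fall, stand the pair flat on the bench, then lift the old tray off and lay it flat on the bench beside it, leaving all three modules lying terminals up in the pockets of the other tray. Leave the other things on the bench where they are.

Things in the scene. Friction and masses are not known exactly. Their poses are not given: they have to be found in the camera images.
- full_tray: Tray holding the modules, pockets up, left or right of the middle, its x within about 20 degrees of the robot's x. Black plastic, 146 (x) x 67.5 (y) x 24 mm high, about 120 g, flat full-height side walls. Origin: centre of the underside; z points out through the pocket mouths. Symmetric: two trays mate mouth to mouth either way round.
- empty_tray: The empty tray, identical to full_tray (146 x 67.5 x 24 mm, same origin and axes). At the start it lies pockets down on the bench on the other side, its underside (three flat pocket bottoms within a rim) up, its z pointing down and its origin 24 mm up.
- full_mouth (a point): Centre of full_tray's mouth plane, 24 mm from its underside; axes as the tray's. Three pockets in a row along x, centres at x = -47.5, 0, +47.5 mm, 10 mm deep (floors 14 mm above the underside), with flared walls: 45 x 62.5 mm at the mouth, 38 x 57 mm at the floor.
- empty_mouth (a point): Centre of empty_tray's mouth plane, 24 mm from its underside; axes as the tray's, pockets as full_tray's. With the trays laid mouth to mouth the two mouth points meet; the pair is then 48 mm thick and stands steadily on its end (146 mm high).
- full_mid (a point): Centre of the block of full_tray, 12 mm from its underside.
- empty_mid (a point): Centre of the block of empty_tray, 12 mm from its underside.
- module0: Potted drive module 0 in a pocket of full_tray, 34 x 54 x 15 mm (x, y, z), about 55 g: one large face is a bare aluminium plate, the other a black case with two white terminal strips. Origin: centre of the terminal face; z points from terminals to plate. At the start terminals down, long side across the tray, standing 5 mm proud of the tray's mouth.
- module0_mid (a point): Centre of module 0, 7.5 mm from either face.
- module1: Potted drive module 1 in a pocket of full_tray, 34 x 54 x 15 mm (x, y, z), about 55 g: one large face is a bare aluminium plate, the other a black case with two white terminal strips. Origin: centre of the terminal face; z points from terminals to plate. At the start terminals down, long side across the tray, standing 5 mm proud of the tray's mouth.
- module1_mid (a point): Centre of module 1, 7.5 mm from either face.
- module2: Potted drive module 2 in a pocket of full_tray, 34 x 54 x 15 mm (x, y, z), about 55 g: one large face is a bare aluminium plate, the other a black case with two white terminal strips. Origin: centre of the terminal face; z points from terminals to plate. At the start terminals down, long side across the tray, standing 5 mm proud of the tray's mouth.
- module2_mid (a point): Centre of module 2, 7.5 mm from either face.
- loco_shell: Dark red locomotive body shell, 200 x 42 x 57 mm high, on the bench at the far right. Leave alone. Origin: centre of the underside.
- multimeter: Multimeter 185 x 88 x 40 mm lying at the left. Leave alone. Origin: centre of the underside.
- scope_probe: Grey pen-like probe 160 mm long, 16 mm thick, lying at the far left. Leave alone. Origin: centre of the underside.
- screwdriver: Screwdriver 170 mm long lying beyond the trays, in front of the fixed roller stand (500 mm long, with a locomotive chassis on it, 90 mm high). Leave alone. Origin: centre of the underside.
- solder_spool: Spool of solder, 62 mm across, 48 mm high, standing at the near left. Leave alone. Origin: centre of the underside.
- screw_tub: Clear open tub 110 x 75 x 28 mm at the right. Leave alone. Origin: centre of the underside.
Not all that is in view belongs to the job. Leave any brown or yellow look-alike of the empty_tray alone.

How it is judged:
By the outcome, as a careful person would: the job done as asked, in the order asked, and still so for the second after the job is handed in, with the robot touching nothing.
It also fails if it takes over 72 s, if anything falls off the work surface, if the arm or the gripper's body presses on something with over 40 N, if the wrist force passes 120 N, or if a joint passes its speed limit or range.

## Working session

There is one attempt and no reset: what is moved stays moved. The work goes in short steps, Python scripts to look and compute and a tool call to move; the robot and the scene stay as the last step left them, time stands still between calls to the robot, and variables do not carry over. Pictures are saved under pics/ and viewed, about 8 in all and at most 12, crops included, and the job is handed in when it is done.

Besides the shell and the picture viewer there is one more tool, called after "Request:" as a command line: name --argument value ..., lists and objects as JSON in quotes. move_arm: Moves the arm, as the interface text tells. Its arguments: {"type":"object","properties":{"targets":{"type":"array"},"squeeze":{"type":"number"}},"required":["targets"]}

```bash
mkdir -p pics
cat > h.py <<'E'
import numpy as np, cv2
from scipy.spatial.transform import Rotation as R
from plant import *
def px2w(name,uv,z):
    c=calibration(name);K=np.array(c["camera_matrix"]);T=np.array(c["T"])
    d=T[:3,:3]@np.linalg.solve(K,[uv[0],uv[1],1.]);o=T[:3,3]
    return o+d*(z-o[2])/d[2]
def tool():
    s=read_state();T=np.eye(4);T[:3,:3]=R.from_rotvec(s["ee_rot"]).as_matrix();T[:3,3]=s["tcp_pos"];return T
def wray(uv,Tt):
    c=calibration("wrist");K=np.array(c["camera_matrix"]);T=Tt@np.array(c["tool_from_camera"])
    p=np.array([(uv[0]-K[0,2])/K[0,0],(uv[1]-K[1,2])/K[1,1]]);th=np.hypot(*p)
    d=np.r_[p/max(th,1e-9)*np.sin(th),np.cos(th)];return T[:3,3],T[:3,:3]@d
def wpx2w(uv,z,Tt):
    o,d=wray(uv,Tt);return o+d*(z-o[2])/d[2]
def w2px(name,P):
    c=calibration(name);K=np.array(c["camera_matrix"]);T=np.linalg.inv(np.array(c["T"]))
    q=K@(T[:3,:3]@np.asarray(P)+T[:3,3]);return q[:2]/q[2]
E
python3 - <<'E'
from h import *
for n in("scene","side"):
    cv2.imwrite(f"pics/{n}0.png",grab_frame(n)); c=calibration(n); print(n,np.round(c["camera_matrix"],0).tolist(),np.round(c["T"],2).tolist())
cv2.imwrite("pics/wrist0.png",grab_frame("wrist"));print(calibration("wrist"));print(read_state())
a=cv2.hconcat([cv2.imread("pics/scene0.png"),cv2.imread("pics/wrist0.png")]);cv2.imwrite("pics/a0.png",a)
E
```

```text
scene [[503.0, 0.0, 285.0], [0.0, 503.0, 208.0], [0.0, 0.0, 1.0]] [[-0.16, 0.57, -0.8, 1.62], [0.99, 0.1, -0.12, 0.12], [0.01, -0.81, -0.58, 0.88], [0.0, 0.0, 0.0, 1.0]]
side [[383.0, 0.0, 274.0], [0.0, 383.0, 216.0], [0.0, 0.0, 1.0]] [[1.0, -0.01, 0.03, 0.46], [-0.03, -0.72, 0.69, -0.99], [0.02, -0.69, -0.72, 1.07], [0.0, 0.0, 0.0, 1.0]]
{'camera_matrix': array([[325.1922621 ,   0.        , 270.22178565],
       [  0.        , 325.1922621 , 215.785242  ],
       [  0.        ,   0.        ,   1.        ]]), 'tool_from_camera': array([[ 9.99998649e-01,  4.75745315e-04,  1.57366873e-03,
         8.66944212e-04],
       [-8.66888951e-04,  9.65914720e-01,  2.58859040e-01,
        -6.63577832e-02],
       [-1.39687882e-03, -2.58860054e-01,  9.65913827e-01,
        -1.45718084e-01],
       [ 0.00000000e+00,  0.00000000e+00,  0.00000000e+00,
         1.00000000e+00]])}
{'t': 0.15, 'joints': array([-2.15288449e-01,  3.81059038e-01,  1.29799070e+00, -1.54829744e-05,
        1.46361823e+00, -2.15287088e-01]), 'joint_vel': array([-0.00048296, -0.0018071 , -0.00181234, -0.00020515, -0.00117348,
        0.00012349]), 'tau': array([ 2.75231861e-03, -4.38084304e+01, -2.24613369e+01,  7.13452022e-02,
        3.43442336e-02, -8.91773107e-05]), 'tcp_pos': array([5.49800375e-01, 4.37308805e-05, 2.38302417e-01]), 'ee_rot': array([-3.14137754e+00, -4.77539237e-07,  1.65516585e-03]), 'contact_force': array([ 0.62017021, -0.62652292, -0.32913203]), 'ft_torque': array([ 0.03950496, -0.02798561, -0.02416844]), 'gripper_width': 0.08823652004417704}
```

View pics/scene0.png

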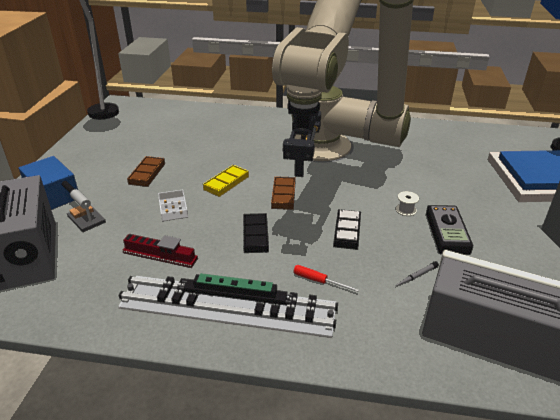

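View pics/wrist0.png

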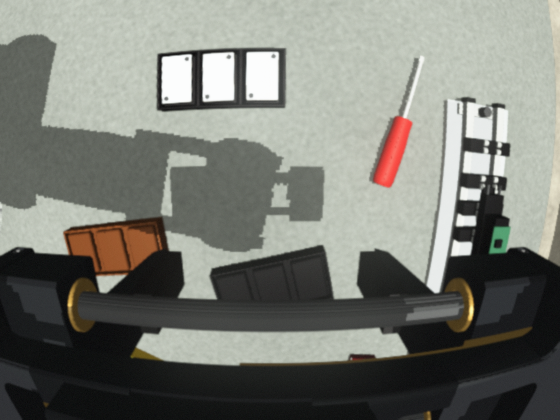

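```bash
cat > m.py <<'E'
from h import *
im=cv2.imread("pics/scene0.png")
def quad(roi,thr,z):
    x0,y0,x1,y1=roi;g=im[y0:y1,x0:x1].max(2);m=(g<thr).astype(np.uint8)
    cs,_=cv2.findContours(m,0,2);c=max(cs,key=cv2.contourArea)+[x0,y0];h=cv2.convexHull(c)
    return h
for nm,roi in(("empty",(235,205,275,262)),("full",(328,200,366,256))):
    h=quad(roi,70,0)
    # bottom outline differs from top: cast the top-plane quad via approx
    e=h
    for k in range(1,40):
        e=cv2.approxPolyDP(h,k*.3,True)
        if len(e)<=6:break
    print(nm,[(p[0].tolist(),np.round(px2w("scene",p[0],.024),3)[:2].tolist(),np.round(px2w("scene",p[0],0),3)[:2].tolist()) for p in e])
cv2.imwrite("pics/crop0.png",cv2.resize(im[150:270,130:390],None,fx=3,fy=3))
E
python3 m.py
```

```text
empty [([266, 214], [0.48, -0.106], [0.448, -0.113]), ([268, 242], [0.603, -0.077], [0.574, -0.083]), ([268, 251], [0.639, -0.07], [0.611, -0.076]), ([266, 252], [0.644, -0.075], [0.616, -0.08]), ([244, 252], [0.653, -0.131], [0.626, -0.138]), ([244, 214], [0.491, -0.168], [0.459, -0.176])]
full [([338, 210], [0.425, 0.096], [0.392, 0.096]), ([360, 212], [0.425, 0.16], [0.391, 0.161]), ([358, 245], [0.575, 0.16], [0.546, 0.161]), ([357, 249], [0.592, 0.158], [0.563, 0.159]), ([333, 246], [0.59, 0.095], [0.561, 0.094])]
```

View pics/crop0.png

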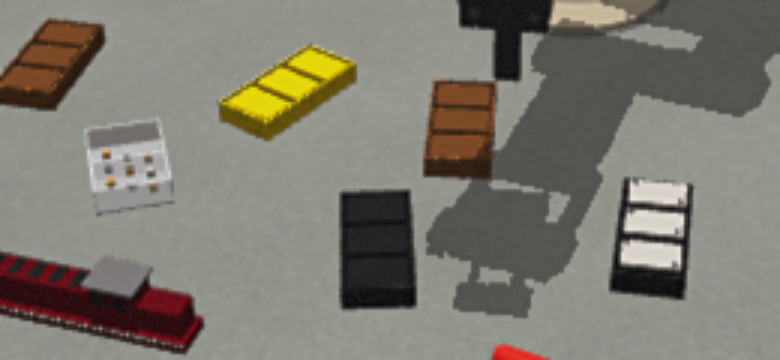

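The empty tray is the black one at scene (256,233) and wrist (272,275). The look-alikes are brown at (284,192) and (147,170), and yellow at (227,180). The full tray, with its plates visible, is at (347,229). The crop confirms that the black block with three flat bottoms is the one I want.

Request:
move_arm --targets '[{"xyz": [0,0.01,0.01],"roll": 0.1,"hand": 1},{"xyz": [0.005,0.12,0.1],"roll": 1.38,"hand": 1},{"xyz": [0.005,0.12,0.1],"roll": 1.38,"hand": 1},{"xyz": [0.005,0.12,0.1],"roll": 1.38,"hand": 1},{"xyz": [0.005,0.12,0.1],"roll": 1.38,"hand": 1},{"xyz": [0.005,0.12,0.1],"roll": 1.38,"hand": 1},{"xyz": [0.005,0.12,0.1],"roll": 1.38,"hand": 1},{"xyz": [0.005,0.12,0.1],"roll": 1.38,"hand": 1},{"xyz": [0.005,0.12,0.1],"roll": 1.38,"hand": 1},{"xyz": [0.005,0.12,0.1],"roll": 1.38,"hand": 1},{"xyz": [0.005,0.12,0.1],"roll": 1.38,"hand": 1},{"xyz": [0.005,0.12,0.1],"roll": 1.38,"hand": 1}]'

```text
t: 1.35
tcp_pos: [0.5546, -0.1199, 0.1381]
ee_rot: [2.425, -1.996, -0.002]
contact_force: [0.5, -1.0, -0.2]
gripper_width: 0.0876
```

```bash
cat > w.py <<'E'
import sys
from h import *
# usage: w.py name thr z : largest dark blob's min-area rectangle, cast on plane z
nm=sys.argv[1];thr=int(sys.argv[2]);z=float(sys.argv[3])
T=tool();im=grab_frame("wrist");cv2.imwrite(f"pics/{nm}.png",im)
np.save(f"pics/{nm}.npy",T)
print("joints",np.round(read_state()["joints"],3),"tcp",np.round(T[:3,3],4),"toolx",np.round(T[:3,0],3))
E
python3 w.py w1 70 .024
```

```text
joints [-0.421  0.502  1.405 -0.     1.236  0.957] tcp [ 0.5546 -0.1199  0.1381] toolx [ 0.192 -0.981 -0.001]
```

View pics/w1.png

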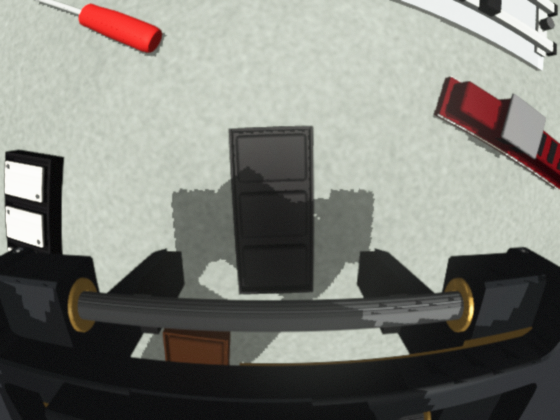

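```bash
cat > c.py <<'E'
from h import *
def rep(T,pts,z):
    P=np.array([wpx2w(p,z,T) for p in pts]);t=(P-T[:3,3])@T[:3,:3]
    print("world",np.round(P[:,:2],4).tolist());print("tool",np.round(t[:,:2],4).tolist())
    print("lens",np.round([np.linalg.norm(P[i]-P[(i+1)%4]) for i in range(4)],4))
    c=t.mean(0);d=(t[2]+t[3]-t[0]-t[1])/2; e=(t[1]+t[2]-t[0]-t[3])/2
    print("centre tool",np.round(c,4),"world",np.round(P.mean(0),4),"roll by length",np.arctan2(-d[0],d[1]),"by width",np.arctan2(e[1],e[0]))
E
python3 - <<'E'
from c import *
T=np.load("pics/w1.npy");im=cv2.imread("pics/w1.png")
g=im.max(2)
for r in(150,210,270):print(r,g[r,222:246].tolist(),g[r,304:322].tolist())
print(g[120:140,270].tolist(),g[284:300,270].tolist())
rep(T,[(230,129),(312,127),(313,292),(239,294)],.024)
E
```

```text
150 [207, 204, 204, 199, 197, 193, 184, 138, 89, 70, 54, 56, 69, 71, 57, 56, 65, 77, 82, 83, 83, 82, 81, 81] [67, 55, 63, 74, 74, 57, 55, 74, 98, 150, 190, 202, 202, 202, 205, 205, 204, 202]
210 [110, 110, 109, 110, 111, 112, 112, 112, 114, 107, 91, 54, 37, 31, 31, 34, 36, 34, 30, 34, 35, 38, 36, 37] [36, 34, 32, 35, 35, 33, 30, 33, 42, 61, 90, 105, 113, 113, 112, 110, 112, 110]
270 [196, 192, 192, 192, 193, 194, 196, 196, 198, 196, 198, 197, 199, 197, 169, 104, 50, 31, 30, 33, 36, 33, 32, 34] [33, 30, 31, 30, 32, 30, 31, 31, 43, 71, 94, 102, 102, 106, 107, 107, 108, 106]
[209, 206, 204, 203, 203, 194, 155, 103, 82, 71, 55, 64, 75, 76, 60, 56, 64, 75, 83, 84] [33, 33, 29, 27, 29, 26, 27, 33, 46, 105, 181, 202, 204, 204, 201, 177]
world [[0.6162, -0.0754], [0.6304, -0.1389], [0.4898, -0.1723], [0.475, -0.1069]]
tool [[-0.0318, -0.0691], [0.0333, -0.0708], [0.039, 0.0735], [-0.028, 0.0755]]
lens [0.0651 0.1445 0.067  0.1446]
centre tool [0.0031 0.0023 0.1141] world [ 0.5529 -0.1234  0.024 ] roll by length -0.03282766725094248 by width -0.027386009012746904
```

Request:
move_arm --targets '[{"xyz": [0.003,0.002,0.03],"roll": -0.03,"hand": 1},{"xyz": [0.003,0.002,0.07],"roll": -0.03,"hand": 1},{"xyz": [0.003,0.002,0.11],"roll": -0.03,"hand": 1},{"xyz": [0.003,0.002,0.133],"roll": -0.03,"hand": 1},{"xyz": [0.003,0.002,0.133],"roll": -0.03,"hand": 1},{"xyz": [0.003,0.002,0.133],"roll": -0.03,"hand": 0.7},{"xyz": [0.003,0.002,0.133],"roll": -0.03,"hand": 0.7},{"xyz": [0.003,0.002,0.133],"roll": -0.03,"hand": 0.7},{"xyz": [0.003,0.002,0.133],"roll": -0.03,"hand": 0.7},{"xyz": [0.003,0.002,0.133],"roll": -0.03,"hand": 0.7},{"xyz": [0.003,0.002,0.133],"roll": -0.03,"hand": 0.7}]' --squeeze 20

```text
t: 2.5
tcp_pos: [0.5534, -0.1233, 0.0058]
ee_rot: [2.455, -1.96, -0.0]
contact_force: [-0.7, -0.1, 5.6]
gripper_width: 0.0671
```

Run:
```python
from c import *
T=np.eye(4);T[:3,:3]=R.from_rotvec([-3.14137754,0,1.65516585e-03]).as_matrix();T[:3,3]=[.5498,0,.2383]
rep(T,[(157,54),(284,48),(286,108),(160,110)],.024)
```

```text
world [[0.4208, 0.1617], [0.5648, 0.1614], [0.567, 0.0929], [0.425, 0.0951]]
tool [[-0.1288, -0.1617], [0.0152, -0.1613], [0.0174, -0.0929], [-0.1246, -0.095]]
lens [0.144  0.0685 0.142  0.0668]
centre tool [-0.0552 -0.1277  0.2144] world [0.4944 0.1278 0.024 ] roll by length -0.04690580873145667 by width 0.008944776669074825
```

Request:
move_arm --targets '[{"xyz": [0,0,-0.02],"roll": 0,"hand": 0.7},{"xyz": [0,0,-0.05],"roll": 0,"hand": 0.7},{"xyz": [-0.02,0.005,-0.09],"roll": 0.08,"hand": 0.7},{"xyz": [-0.055,0.012,-0.115],"roll": 0.16,"hand": 0.7},{"xyz": [-0.095,0.02,-0.115],"roll": 0.23,"hand": 0.7},{"xyz": [-0.122,0.028,-0.115],"roll": 0.23,"hand": 0.7},{"xyz": [-0.133,0.03,-0.115],"roll": 0.23,"hand": 0.7},{"xyz": [-0.133,0.03,-0.115],"roll": 0.23,"hand": 0.7},{"xyz": [-0.133,0.03,-0.115],"roll": 0.23,"hand": 0.7}]'

```text
t: 3.4
tcp_pos: [0.4954, -0.001, 0.1208]
ee_rot: [2.214, -2.229, 0.001]
contact_force: [-0.3, -0.1, -1.0]
gripper_width: 0.067
```

```bash
python3 w.py w2 70 .024
```

```text
joints [-0.242  0.413  1.63  -0.     1.099  1.337] tcp [ 0.4954 -0.001   0.1208] toolx [-0.007 -1.     0.001]
```

View pics/w2.png

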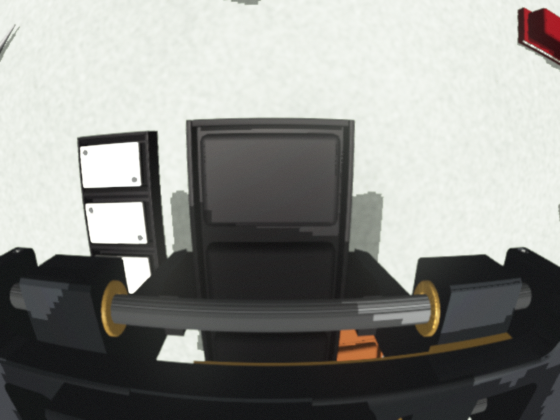

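Run:
```python
from c import *
T=np.load("pics/w2.npy");g=cv2.imread("pics/w2.png").max(2).astype(float)
def cross(a,th=110): # first index where drops below th, subpixel
    i=np.where(a<th)[0][0];return i-1+(a[i-1]-th)/(a[i-1]-a[i])
L=[(60+cross(g[r,60:110]),r) for r in range(142,246,8)]
P=np.array([wpx2w(p,.024,T)[:2] for p in L]);k=np.polyfit(P[:,0],P[:,1],1);res=P[:,1]-np.polyval(k,P[:,0])
print("left edge yaw",k[0],"y at .494",np.polyval(k,.494),"res",np.abs(res).max(), P[0],P[-1])
Tp=[(c,100+cross(g[100:160,c])) for c in range(86,154,6)]
Q=np.array([wpx2w(p,.024,T)[:2] for p in Tp]);k2=np.polyfit(Q[:,1],Q[:,0],1);print("end edge slope",k2,"pts",np.round(Q[[0,4,8,-1]],4).tolist())
C=[(c,90+cross(g[90:150,c])) for c in range(200,346,12)]
q=np.array([(wpx2w(p,T[2,3]+.0182,T)-T[:3,3])@T[:3,:3] for p in C]);print("carried end tool y",np.round(q[:,1],4).tolist())
for r in(150,220):
  a=160+cross(g[r,160:215]);b=380-cross(g[r,380:330:-1]);print(r,a,b,[np.round(((wpx2w((u,r),T[2,3]+.0182,T)-T[:3,3])@T[:3,:3])[:2],4) for u in(a,b)])
im=cv2.imread("pics/w2.png");cv2.imwrite("pics/c2.png",cv2.resize(im[110:300,60:220],None,fx=3.5,fy=3,interpolation=2))
```

```text
left edge yaw -0.003193412755339506 y at .494 0.1600252206689935 res 0.0001750945239095414 [0.56277296 0.15983473] [0.47862438 0.16017723]
end edge slope [0.00763792 0.56555127] pts [[0.5666, 0.1506], [0.5666, 0.127], [0.5664, 0.1051], [0.5662, 0.0897]]
carried end tool y [-0.0722, -0.072, -0.0722, -0.0721, -0.0721, -0.0721, -0.0721, -0.0721, -0.0721, -0.0722, -0.0722, -0.0721, -0.0721]
150 186.9736842105263 352.95238095238096 [array([-0.0333, -0.0602]), array([ 0.0328, -0.0603])]
220 157.57142857142858 350.82142857142856 [array([-0.0479, -0.0312]), array([ 0.0334, -0.0313])]
```

View pics/c2.png

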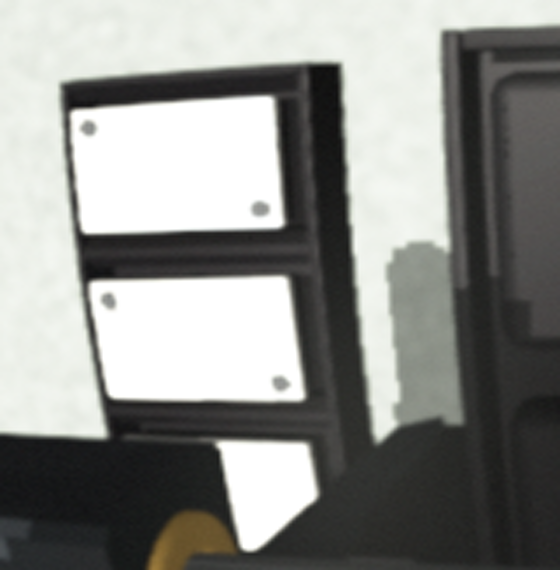

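Run:
```python
from c import *
T=np.load("pics/w2.npy");g=cv2.imread("pics/w2.png").max(2)
for p in[(147,133),(148,133),(152,170),(154,200)]:print(wpx2w(p,.024,T)[:2])
for r in(137,150,170,200):print(r,g[r,140:162].tolist())
print(np.round(read_state()["tcp_pos"],4),np.degrees(np.arctan2(T[1,0],T[0,0])))
```

```text
[0.56477476 0.09394032]
[0.56471676 0.09309202]
[0.53555055 0.09127152]
[0.51149581 0.0914575 ]
137 [35, 35, 37, 37, 42, 60, 75, 82, 47, 19, 19, 18, 19, 20, 18, 22, 36, 107, 200, 236, 242, 244]
150 [45, 24, 30, 34, 42, 54, 63, 72, 48, 25, 21, 19, 18, 22, 21, 21, 27, 72, 166, 229, 238, 239]
170 [132, 48, 26, 31, 40, 44, 51, 60, 68, 58, 34, 26, 24, 27, 27, 27, 27, 31, 77, 175, 235, 241]
200 [66, 68, 65, 61, 61, 66, 66, 71, 72, 66, 67, 64, 43, 33, 35, 34, 34, 38, 35, 39, 72, 163]
[ 0.4954 -0.0012  0.1207] -90.39917149225083
```

Request:
move_arm --targets '[{"xyz": [-0.03,0.001,0],"roll": 0,"hand": 0.7},{"xyz": [-0.07,0.002,0],"roll": 0,"hand": 0.7},{"xyz": [-0.105,0.002,0.01],"roll": 0,"hand": 0.7},{"xyz": [-0.1275,0.002,0.03],"roll": 0,"hand": 0.7},{"xyz": [-0.1275,0.002,0.055],"roll": 0,"hand": 0.7},{"xyz": [-0.1275,0.002,0.072],"roll": 0,"hand": 0.7},{"xyz": [-0.1275,0.002,0.078],"roll": 0,"hand": 0.7},{"xyz": [-0.1275,0.002,0.078],"roll": 0,"hand": 0.7}]'

```text
t: 4.25
tcp_pos: [0.4948, 0.1256, 0.042]
ee_rot: [2.211, -2.23, -0.001]
contact_force: [0.5, 0.0, -0.5]
gripper_width: 0.0672
```

Run:
```python
from h import *
s=read_state();print(s["tcp_pos"],s["joints"],np.degrees(np.arctan2(tool()[1,0],tool()[0,0])))
a=grab_frame("scene");b=grab_frame("side");p=w2px("side",[.49,.13,.04]).astype(int);q=w2px("scene",[.49,.13,.04]).astype(int);print(p,q)
f=lambda im,p:cv2.resize(im[max(p[1]-50,0):p[1]+50,max(p[0]-65,0):p[0]+65],(400,300),interpolation=2)
cv2.imwrite("pics/d3.png",cv2.hconcat([f(a,q),f(b,p)]))
```

```text
[0.49478996 0.12555811 0.04204047] [ 1.65165894e-02  5.51863660e-01  1.67381969e+00 -6.59321575e-04
  9.17041842e-01  1.59643451e+00] -90.49961982904004
[269 190] [348 219]
```

View pics/d3.png

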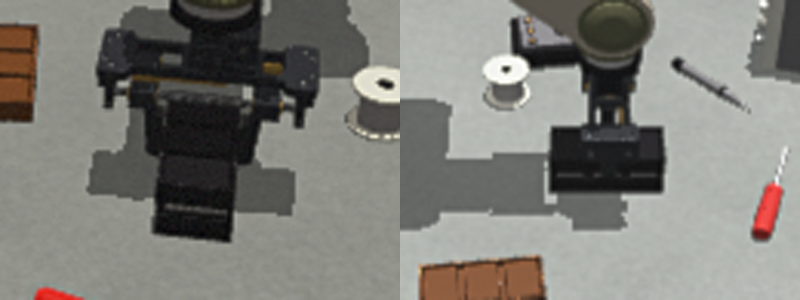

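Request:
move_arm --targets '[{"xyz": [-0.001,0,0.004],"roll": 0,"hand": 0.7},{"xyz": [-0.001,0,0.008],"roll": 0,"hand": 0.7},{"xyz": [-0.001,0,0.0115],"roll": 0,"hand": 0.7},{"xyz": [-0.001,0,0.012],"roll": 0,"hand": 0.7},{"xyz": [-0.001,0,0.012],"roll": 0,"hand": 0.7}]'

```text
t: 4.85
tcp_pos: [0.4952, 0.1268, 0.0311]
ee_rot: [-2.212, 2.23, -0.002]
contact_force: [-0.2, -0.5, -1.6]
gripper_width: 0.0675
```

Request:
move_arm --targets '[{"xyz": [0,0,0.001],"roll": 0,"hand": 0.7},{"xyz": [0,0,0.002],"roll": 0,"hand": 0.7},{"xyz": [0,0,0.003],"roll": 0,"hand": 0.7},{"xyz": [0,0,0.003],"roll": 0,"hand": 0.7}]'

```text
t: 5.25
tcp_pos: [0.4953, 0.1268, 0.0297]
ee_rot: [-2.211, 2.23, -0.003]
contact_force: [-6.5, -1.9, 17.6]
gripper_width: 0.0671
```

Request:
move_arm --targets '[{"xyz": [0,0,0],"roll": 0,"hand": 1},{"xyz": [0,0,0],"roll": 0,"hand": 1},{"xyz": [0,0,0],"roll": 0,"hand": 1},{"xyz": [0,0,0],"roll": 0,"hand": 1},{"xyz": [0,0.02,0],"roll": 0,"hand": 1},{"xyz": [0,0.045,0],"roll": 0,"hand": 1},{"xyz": [0,0.054,0.008],"roll": 0,"hand": 1},{"xyz": [0,0.054,0.018],"roll": 0,"hand": 1},{"xyz": [0,0.054,0.025],"roll": 0,"hand": 1},{"xyz": [0,0.054,0.025],"roll": 0,"hand": 1}]'

```text
t: 6.25
tcp_pos: [0.4418, 0.1271, 0.0036]
ee_rot: [-2.212, 2.23, -0.002]
contact_force: [-1.0, -0.2, 0.5]
gripper_width: 0.0882
```

Run:
```python
from h import *
s=read_state();print(s["tcp_pos"],s["contact_force"],s["gripper_width"])
b=grab_frame("side");a=grab_frame("scene");p=w2px("side",[.49,.09,.03]).astype(int)
q=w2px("scene",[.52,.13,.04]).astype(int)
f=lambda im,p:cv2.resize(im[max(p[1]-45,0):p[1]+45,max(p[0]-60,0):p[0]+60],(400,300),interpolation=2)
cv2.imwrite("pics/d4.png",cv2.hconcat([f(a,q),f(b,p)]))
```

```text
[0.44177082 0.12714472 0.00359434] [-0.95444363 -0.15653282  0.51795709] 0.08822280189662625
```

View pics/d4.png

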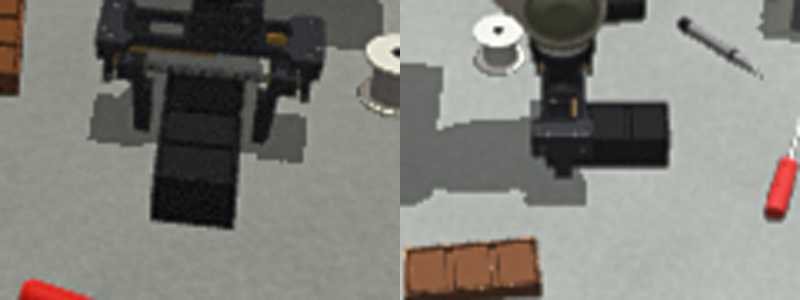

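Request:
move_arm --targets '[{"xyz": [0,0,-0.0015],"roll": 0,"hand": 1},{"xyz": [0,0,-0.0015],"roll": 0,"hand": 0.7},{"xyz": [0,0,-0.0015],"roll": 0,"hand": 0.7},{"xyz": [0,0,-0.0015],"roll": 0,"hand": 0.7},{"xyz": [0,0,-0.0015],"roll": 0,"hand": 0.7},{"xyz": [0,0,-0.0015],"roll": 0,"hand": 0.7},{"xyz": [0,0,-0.0015],"roll": 0,"hand": 0.7}]' --squeeze 30

```text
t: 7.05
tcp_pos: [0.442, 0.1272, 0.006]
ee_rot: [-2.211, 2.23, -0.004]
contact_force: [0.0, -0.3, 3.5]
gripper_width: 0.0673
```

Request:
move_arm --targets '[{"xyz": [0,0,0],"roll": 0,"hand": 0.7},{"xyz": [0,-0.0012,-0.0055],"roll": 0,"hand": 0.7},{"xyz": [0,-0.0026,-0.0109],"roll": 0,"hand": 0.7},{"xyz": [0,-0.0042,-0.0162],"roll": 0,"hand": 0.7},{"xyz": [0,-0.0061,-0.0215],"roll": 0,"hand": 0.7},{"xyz": [0,-0.0082,-0.0267],"roll": 0,"hand": 0.7},{"xyz": [0,-0.0105,-0.0318],"roll": 0,"hand": 0.7},{"xyz": [0,-0.0105,-0.0318],"roll": 0,"hand": 0.7}]' --squeeze 8

```text
t: 7.85
tcp_pos: [0.4532, 0.1271, 0.0385]
ee_rot: [-2.21, 2.229, -0.006]
contact_force: [0.2, 0.6, -1.5]
gripper_width: 0.0673
```

```bash
cat > tilt.py <<'E'
import sys
from h import *
# corners of the pair's camera-side wall (y=yw) in the side view: cast on vertical plane y=yw
b=grab_frame("side");n=sys.argv[1];yw=float(sys.argv[2]);cv2.imwrite(f"pics/{n}.png",b)
s=read_state();x,y,z=s["tcp_pos"];c=calibration("side");K=np.array(c["camera_matrix"]);T=np.array(c["T"])
g=b.max(2);m=(g<62).astype(np.uint8)
def cast(uv):
    d=T[:3,:3]@np.linalg.solve(K,[uv[0],uv[1],1.]);o=T[:3,3];return (o+d*(yw-o[1])/d[1])[[0,2]]
p=w2px("side",[x+.05,yw,.03]);print("tcp",np.round([x,y,z],4),"F",np.round(s["contact_force"],1),"w",round(s["gripper_width"],4),"px",p.round())
u,v=p.astype(int);cv2.imwrite(f"pics/{n}c.png",cv2.resize(b[max(v-80,0):v+50,max(u-100,0):u+80],(720,520),interpolation=2))
# right/lower outline
for col in range(u-60,u+61,8):
    r=np.where(m[v-70:v+60,col])[0]
    if len(r):
        t=v-70+r.min();bt=v-70+r.max();print(col,t,bt,"bottom",cast((col,bt)).round(3))
E
python3 tilt.py t1 .093
```

```text
tcp [0.453  0.1271 0.0382] F [-0.1  0.5 -1.4] w 0.0676 px [273. 199.]
212 243 245 bottom [ 0.238 -0.25 ]
220 242 244 bottom [ 0.274 -0.244]
228 241 243 bottom [ 0.31  -0.237]
236 227 243 bottom [ 0.345 -0.238]
244 156 242 bottom [ 0.38  -0.231]
252 143 193 bottom [0.422 0.063]
260 140 198 bottom [0.453 0.036]
268 143 199 bottom [0.484 0.03 ]
276 153 201 bottom [0.515 0.019]
284 184 202 bottom [0.547 0.014]
292 186 197 bottom [0.577 0.041]
308 170 171 bottom [0.629 0.171]
332 138 162 bottom [0.712 0.213]
```

View pics/t1c.png

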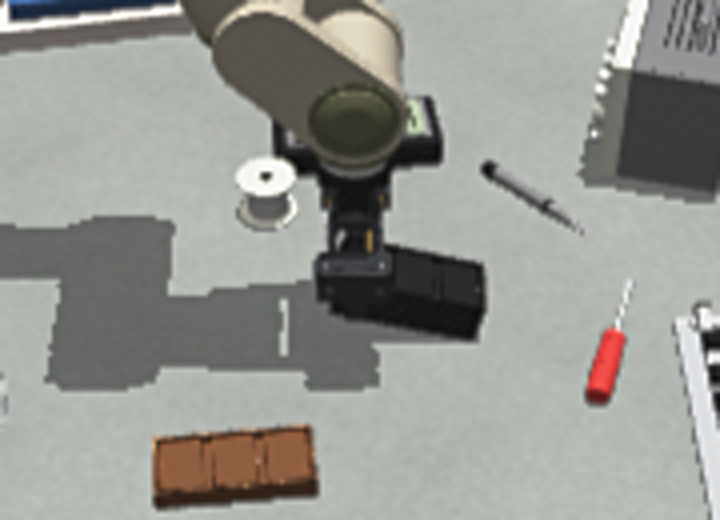

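Request:
move_arm --targets '[{"xyz": [0,-0.0025,-0.005],"roll": 0,"hand": 0.7},{"xyz": [0,-0.0053,-0.0098],"roll": 0,"hand": 0.7},{"xyz": [0,-0.0083,-0.0146],"roll": 0,"hand": 0.7},{"xyz": [0,-0.0114,-0.0192],"roll": 0,"hand": 0.7},{"xyz": [0,-0.0148,-0.0237],"roll": 0,"hand": 0.7},{"xyz": [0,-0.0184,-0.028],"roll": 0,"hand": 0.7},{"xyz": [0,-0.0221,-0.0321],"roll": 0,"hand": 0.7},{"xyz": [0,-0.0261,-0.0361],"roll": 0,"hand": 0.7},{"xyz": [0,-0.0301,-0.0399],"roll": 0,"hand": 0.7},{"xyz": [0,-0.0344,-0.0436],"roll": 0,"hand": 0.7},{"xyz": [0,-0.0388,-0.047],"roll": 0,"hand": 0.7},{"xyz": [0,-0.0434,-0.0503],"roll": 0,"hand": 0.7}]'

```text
t: 9.1
tcp_pos: [0.4965, 0.1268, 0.089]
ee_rot: [-2.21, 2.229, -0.005]
contact_force: [-0.9, 0.4, -1.6]
gripper_width: 0.0676
```

```bash
python3 tilt.py t2 .093
```

```text
tcp [0.4975 0.1268 0.0895] F [ 0.3 -0.4 -2.6] w 0.0673 px [284. 199.]
224 228 244 bottom [ 0.292 -0.244]
232 241 243 bottom [ 0.327 -0.237]
240 147 242 bottom [ 0.363 -0.231]
248 156 242 bottom [ 0.398 -0.231]
256 148 161 bottom [0.44  0.218]
264 131 184 bottom [0.468 0.109]
272 134 190 bottom [0.499 0.078]
280 129 196 bottom [0.53  0.046]
288 180 201 bottom [0.563 0.019]
296 186 199 bottom [0.594 0.03 ]
328 149 162 bottom [0.697 0.213]
336 138 163 bottom [0.727 0.208]
344 140 164 bottom [0.757 0.204]
```

Request:
move_arm --targets '[{"xyz": [0,-0.0047,-0.003],"roll": 0,"hand": 0.7},{"xyz": [0,-0.0095,-0.0057],"roll": 0,"hand": 0.7},{"xyz": [0,-0.0144,-0.0082],"roll": 0,"hand": 0.7},{"xyz": [0,-0.0195,-0.0105],"roll": 0,"hand": 0.7},{"xyz": [0,-0.0246,-0.0125],"roll": 0,"hand": 0.7},{"xyz": [0,-0.0299,-0.0142],"roll": 0,"hand": 0.7},{"xyz": [0,-0.0352,-0.0157],"roll": 0,"hand": 0.7},{"xyz": [0,-0.0407,-0.017],"roll": 0,"hand": 0.7},{"xyz": [0,-0.0461,-0.0181],"roll": 0,"hand": 0.7},{"xyz": [0,-0.0516,-0.019],"roll": 0,"hand": 0.7},{"xyz": [0,-0.0571,-0.0196],"roll": 0,"hand": 0.7},{"xyz": [0,-0.0627,-0.02],"roll": 0,"hand": 0.7}]'

```text
t: 10.35
tcp_pos: [0.5612, 0.1262, 0.1104]
ee_rot: [-2.208, 2.227, -0.009]
contact_force: [-1.6, 0.1, 4.0]
gripper_width: 0.0672
```

```bash
python3 tilt.py t3 .093
```

```text
tcp [0.5619 0.1262 0.1104] F [-1.3 -0.9  5.9] w 0.0675 px [301. 199.]
240 147 242 bottom [ 0.363 -0.231]
248 156 242 bottom [ 0.398 -0.231]
256 148 161 bottom [0.44  0.218]
264 154 160 bottom [0.468 0.222]
272 154 160 bottom [0.497 0.222]
280 143 159 bottom [0.525 0.227]
288 130 194 bottom [0.561 0.057]
296 129 202 bottom [0.595 0.013]
304 128 133 bottom [0.602 0.336]
328 149 162 bottom [0.697 0.213]
336 139 163 bottom [0.727 0.208]
344 140 164 bottom [0.757 0.204]
352 141 226 bottom [ 0.842 -0.131]
360 205 229 bottom [ 0.879 -0.15 ]
```

```bash
cat > rows.py <<'E'
import sys
from h import *
b=cv2.imread(f"pics/{sys.argv[1]}.png");yw=float(sys.argv[2]);c0,c1=int(sys.argv[3]),int(sys.argv[4])
c=calibration("side");K=np.array(c["camera_matrix"]);T=np.array(c["T"]);g=b.max(2)
def cast(uv):
    d=T[:3,:3]@np.linalg.solve(K,[uv[0],uv[1],1.]);o=T[:3,3];return (o+d*(yw-o[1])/d[1])[[0,2]]
for r in range(140,214,4):
    k=np.where(g[r,c0:c1]<55)[0]
    if len(k):print(r,c0+k.min(),c0+k.max(),cast((c0+k.min(),r)).round(3),cast((c0+k.max(),r)).round(3))
E
python3 rows.py t3 .093 262 330
```

```text
140 292 292 [0.563 0.307] [0.563 0.307]
144 279 300 [0.519 0.291] [0.591 0.291]
148 262 299 [0.461 0.274] [0.589 0.274]
152 281 296 [0.527 0.257] [0.58  0.257]
156 262 296 [0.461 0.24 ] [0.581 0.24 ]
160 262 295 [0.461 0.222] [0.578 0.222]
164 284 296 [0.54  0.204] [0.583 0.204]
168 282 292 [0.533 0.186] [0.57  0.186]
172 282 299 [0.534 0.167] [0.596 0.167]
176 282 299 [0.535 0.148] [0.598 0.148]
180 284 298 [0.543 0.128] [0.595 0.128]
184 285 299 [0.547 0.108] [0.6   0.108]
188 286 300 [0.552 0.088] [0.605 0.088]
192 288 301 [0.56  0.067] [0.611 0.067]
196 289 301 [0.565 0.046] [0.612 0.046]
200 290 302 [0.57  0.024] [0.618 0.024]
```

View pics/t3c.png

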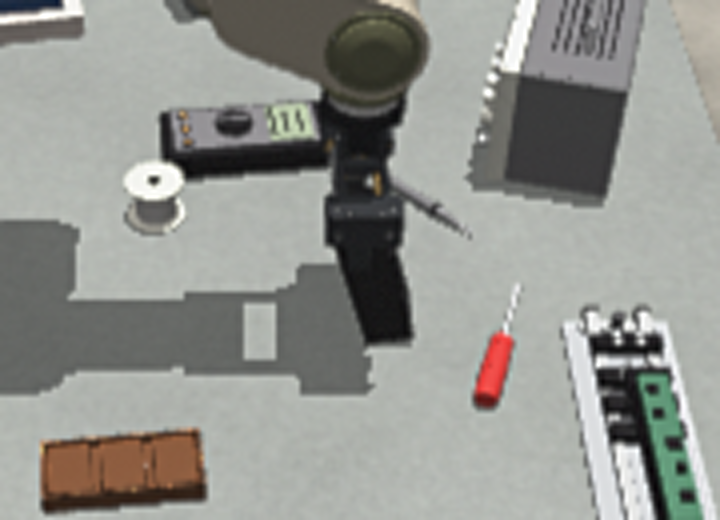

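Request:
move_arm --targets '[{"xyz": [0,-0.0055,-0.0003],"roll": 0,"hand": 0.7},{"xyz": [0,-0.011,-0.0004],"roll": 0,"hand": 0.7},{"xyz": [0,-0.0167,-0.0001],"roll": 0,"hand": 0.7},{"xyz": [0,-0.022,0.0004],"roll": 0,"hand": 0.7},{"xyz": [0,-0.0278,0.001],"roll": 0,"hand": 0.7},{"xyz": [0,-0.0334,0.002],"roll": 0,"hand": 0.7},{"xyz": [0,-0.0334,0.0025],"roll": 0,"hand": 0.7},{"xyz": [0,-0.0334,0.0025],"roll": 0,"hand": 0.7}]'

```text
t: 11.2
tcp_pos: [0.5962, 0.1259, 0.1088]
ee_rot: [-2.207, 2.226, -0.012]
contact_force: [0.3, 1.8, 7.2]
gripper_width: 0.0675
```

```bash
python3 tilt.py t4 .093 | head -1;python3 rows.py t4 .093 272 340
```

```text
tcp [0.5961 0.1259 0.1088] F [-0.8  0.2  7.1] w 0.0674 px [309. 199.]
140 299 306 [0.587 0.307] [0.611 0.308]
144 278 309 [0.516 0.291] [0.622 0.291]
148 280 309 [0.523 0.274] [0.624 0.274]
152 280 306 [0.524 0.257] [0.615 0.257]
156 272 306 [0.496 0.24 ] [0.616 0.24 ]
160 293 305 [0.571 0.222] [0.614 0.222]
164 294 305 [0.576 0.204] [0.615 0.204]
168 292 304 [0.57  0.186] [0.613 0.186]
172 291 310 [0.567 0.167] [0.637 0.167]
176 292 309 [0.572 0.148] [0.635 0.148]
180 292 305 [0.573 0.128] [0.621 0.128]
184 292 304 [0.574 0.108] [0.619 0.108]
188 291 304 [0.571 0.088] [0.621 0.088]
192 291 303 [0.572 0.067] [0.618 0.067]
196 291 303 [0.573 0.046] [0.62  0.046]
200 291 302 [0.574 0.024] [0.618 0.024]
```

Request:
move_arm --targets '[{"xyz": [0,0,0],"roll": 0,"hand": 0.7},{"xyz": [0,0,0],"roll": 0,"hand": 0.7},{"xyz": [0,0,0],"roll": 0,"hand": 0.7},{"xyz": [0,0,-0.006],"roll": 0,"hand": 0.7},{"xyz": [0,0.003,-0.014],"roll": 0,"hand": 0.7},{"xyz": [0,0.012,-0.018],"roll": 0,"hand": 0.7},{"xyz": [0,0.028,-0.02],"roll": 0,"hand": 0.7},{"xyz": [0,0.048,-0.02],"roll": 0,"hand": 0.7},{"xyz": [0,0.068,-0.02],"roll": 0,"hand": 0.7},{"xyz": [0,0.088,-0.02],"roll": 0,"hand": 0.7},{"xyz": [0,0.108,-0.02],"roll": 0,"hand": 0.7},{"xyz": [0,0.128,-0.02],"roll": 0,"hand": 0.7}]' --squeeze 45

```text
t: 12.45
tcp_pos: [0.4662, 0.127, 0.1276]
ee_rot: [-2.207, 2.226, -0.011]
contact_force: [-0.2, 0.5, -3.9]
gripper_width: 0.0672
```

Request:
move_arm --targets '[{"xyz": [0,0.018,0],"roll": 0,"hand": 0.7},{"xyz": [0,0.035,0],"roll": 0,"hand": 0.7},{"xyz": [0,0.048,0],"roll": 0,"hand": 0.7},{"xyz": [0,0.056,0],"roll": 0,"hand": 0.7},{"xyz": [0,0.06,0],"roll": 0,"hand": 0.7},{"xyz": [0,0.06,0],"roll": 0,"hand": 0.7}]'

```text
t: 13.05
tcp_pos: [0.406, 0.1276, 0.1272]
ee_rot: [-2.207, 2.226, -0.012]
contact_force: [0.7, -0.1, -4.9]
gripper_width: 0.0669
```

```bash
python3 tilt.py t5 .093 | head -1;python3 rows.py t5 .093 225 275
```

```text
tcp [0.4065 0.1275 0.1272] F [-0.1 -0.5 -4.1] w 0.0673 px [261. 199.]
140 236 255 [0.374 0.307] [0.438 0.307]
144 238 256 [0.379 0.291] [0.441 0.291]
148 239 262 [0.382 0.274] [0.461 0.274]
152 240 253 [0.385 0.257] [0.43  0.257]
156 241 274 [0.387 0.24 ] [0.503 0.24 ]
160 245 269 [0.401 0.222] [0.486 0.222]
164 238 245 [0.375 0.204] [0.4   0.204]
168 237 255 [0.371 0.186] [0.436 0.186]
172 237 255 [0.37  0.167] [0.435 0.167]
176 243 254 [0.391 0.148] [0.431 0.148]
180 243 254 [0.39  0.129] [0.431 0.129]
184 243 254 [0.389 0.109] [0.431 0.109]
188 243 254 [0.388 0.089] [0.43  0.089]
192 243 254 [0.388 0.068] [0.43  0.068]
196 243 254 [0.387 0.047] [0.429 0.047]
200 244 254 [0.39  0.025] [0.429 0.025]
```

Request:
move_arm --targets '[{"xyz": [0,0,0.008],"roll": 0,"hand": 0.7},{"xyz": [0,0,0.014],"roll": 0,"hand": 0.7},{"xyz": [0,0,0.018],"roll": 0,"hand": 0.7},{"xyz": [0,0,0.019],"roll": 0,"hand": 0.7},{"xyz": [0,0,0.0195],"roll": 0,"hand": 0.7},{"xyz": [0,0,0.0195],"roll": 0,"hand": 0.7}]'

```text
t: 13.7
tcp_pos: [0.4075, 0.1275, 0.1088]
ee_rot: [-2.206, 2.224, -0.015]
contact_force: [-4.0, -1.2, 15.4]
gripper_width: 0.0674
```

Request:
move_arm --targets '[{"xyz": [0,0,0],"roll": 0,"hand": 0.7},{"xyz": [0,0,0],"roll": 0,"hand": 0.7},{"xyz": [0,-0.0055,-0.0009],"roll": 0,"hand": 0.7},{"xyz": [0,-0.0111,-0.0016],"roll": 0,"hand": 0.7},{"xyz": [0,-0.0166,-0.002],"roll": 0,"hand": 0.7},{"xyz": [0,-0.0223,-0.0023],"roll": 0,"hand": 0.7},{"xyz": [0,-0.0279,-0.0022],"roll": 0,"hand": 0.7},{"xyz": [0,-0.0334,-0.0019],"roll": 0,"hand": 0.7},{"xyz": [0,-0.0334,-0.0019],"roll": 0,"hand": 0.7}]' --squeeze 8

```text
t: 14.6
tcp_pos: [0.4416, 0.1272, 0.111]
ee_rot: [-2.205, 2.224, -0.015]
contact_force: [0.4, -0.5, -3.6]
gripper_width: 0.0674
```

```bash
python3 tilt.py t6 .093 | head -1;python3 rows.py t6 .093 225 300
```

```text
tcp [0.4411 0.1272 0.111 ] F [ 0.4 -0.  -4. ] w 0.0674 px [270. 199.]
140 265 265 [0.472 0.307] [0.472 0.307]
144 247 279 [0.41  0.291] [0.519 0.291]
148 240 280 [0.386 0.274] [0.523 0.274]
152 241 281 [0.388 0.257] [0.527 0.257]
156 241 281 [0.387 0.24 ] [0.528 0.24 ]
160 246 294 [0.404 0.222] [0.575 0.222]
164 251 262 [0.422 0.204] [0.461 0.204]
168 248 254 [0.41  0.186] [0.432 0.186]
172 247 265 [0.406 0.167] [0.472 0.167]
176 248 265 [0.409 0.148] [0.472 0.148]
180 253 263 [0.427 0.129] [0.464 0.129]
184 252 263 [0.423 0.109] [0.464 0.109]
188 252 263 [0.423 0.089] [0.464 0.088]
192 252 263 [0.422 0.068] [0.464 0.068]
196 252 263 [0.422 0.047] [0.464 0.047]
200 252 263 [0.421 0.025] [0.464 0.025]
```

Request:
move_arm --targets '[{"xyz": [0,0,0.0015],"roll": 0,"hand": 0.7},{"xyz": [0,0,0.003],"roll": 0,"hand": 0.7},{"xyz": [0,0,0.0035],"roll": 0,"hand": 0.7},{"xyz": [0,-0.0055,0.0027],"roll": 0,"hand": 0.7},{"xyz": [0,-0.0111,0.0021],"roll": 0,"hand": 0.7},{"xyz": [0,-0.0166,0.0017],"roll": 0,"hand": 0.7},{"xyz": [0,-0.0223,0.0014],"roll": 0,"hand": 0.7},{"xyz": [0,-0.0279,0.0016],"roll": 0,"hand": 0.7},{"xyz": [0,-0.0334,0.002],"roll": 0,"hand": 0.7}]' --squeeze 10

```text
t: 15.55
tcp_pos: [0.4749, 0.1269, 0.1092]
ee_rot: [-2.206, 2.225, -0.014]
contact_force: [-1.7, 0.3, -2.5]
gripper_width: 0.0675
```

```bash
python3 tilt.py t7 .093 | head -1;python3 rows.py t7 .093 235 320|tail -8
```

```text
tcp [0.4757 0.1268 0.1091] F [ 0.2 -0.1 -1.9] w 0.0673 px [279. 199.]
172 257 274 [0.443 0.167] [0.505 0.167]
176 257 274 [0.442 0.148] [0.505 0.148]
180 258 273 [0.446 0.129] [0.502 0.128]
184 256 272 [0.438 0.109] [0.498 0.109]
188 255 270 [0.434 0.089] [0.491 0.088]
192 254 269 [0.43  0.068] [0.487 0.068]
196 253 267 [0.425 0.047] [0.48  0.047]
200 253 265 [0.425 0.025] [0.472 0.025]
```

Request:
move_arm --targets '[{"xyz": [0,-0.0056,0.001],"roll": 0,"hand": 0.7},{"xyz": [0,-0.0111,0.0018],"roll": 0,"hand": 0.7},{"xyz": [0,-0.0166,0.0028],"roll": 0,"hand": 0.7},{"xyz": [0,-0.0221,0.0041],"roll": 0,"hand": 0.7},{"xyz": [0,-0.0275,0.0055],"roll": 0,"hand": 0.7},{"xyz": [0,-0.0328,0.0073],"roll": 0,"hand": 0.7},{"xyz": [0,-0.0381,0.0092],"roll": 0,"hand": 0.7},{"xyz": [0,-0.0432,0.0114],"roll": 0,"hand": 0.7},{"xyz": [0,-0.0483,0.0138],"roll": 0,"hand": 0.7},{"xyz": [0,-0.0532,0.0165],"roll": 0,"hand": 0.7},{"xyz": [0,-0.058,0.0193],"roll": 0,"hand": 0.7},{"xyz": [0,-0.0627,0.0223],"roll": 0,"hand": 0.7}]'

```text
t: 16.8
tcp_pos: [0.539, 0.1263, 0.0874]
ee_rot: [-2.205, 2.225, -0.015]
contact_force: [-0.5, -0.6, -1.6]
gripper_width: 0.0673
```

```bash
python3 tilt.py t8 .093;python3 rows.py t8 .093 235 340|tail -10
```

```text
tcp [0.5395 0.1262 0.087 ] F [-0.1  0.2 -2.4] w 0.0673 px [295. 199.]
234 241 243 bottom [ 0.336 -0.237]
242 150 242 bottom [ 0.371 -0.231]
250 156 241 bottom [ 0.407 -0.225]
258 148 199 bottom [0.445 0.031]
266 154 203 bottom [0.476 0.009]
274 136 198 bottom [0.507 0.036]
282 128 193 bottom [0.537 0.062]
290 135 187 bottom [0.567 0.093]
330 137 162 bottom [0.705 0.213]
338 139 163 bottom [0.734 0.208]
346 140 165 bottom [0.765 0.199]
354 141 227 bottom [ 0.851 -0.137]
164 278 289 [0.518 0.204] [0.558 0.204]
168 278 289 [0.519 0.186] [0.559 0.186]
172 276 288 [0.512 0.167] [0.556 0.167]
176 274 274 [0.505 0.148] [0.505 0.148]
180 268 292 [0.483 0.129] [0.573 0.128]
184 262 293 [0.461 0.109] [0.577 0.108]
188 257 289 [0.442 0.089] [0.563 0.088]
192 257 284 [0.441 0.068] [0.545 0.067]
196 257 277 [0.441 0.047] [0.519 0.046]
200 259 271 [0.449 0.025] [0.496 0.025]
```

Request:
move_arm --targets '[{"xyz": [0,-0.0046,0.0033],"roll": 0,"hand": 0.7},{"xyz": [0,-0.009,0.0067],"roll": 0,"hand": 0.7},{"xyz": [0,-0.0132,0.0104],"roll": 0,"hand": 0.7},{"xyz": [0,-0.0173,0.0141],"roll": 0,"hand": 0.7},{"xyz": [0,-0.0212,0.0182],"roll": 0,"hand": 0.7},{"xyz": [0,-0.025,0.0223],"roll": 0,"hand": 0.7},{"xyz": [0,-0.0286,0.0267],"roll": 0,"hand": 0.7},{"xyz": [0,-0.032,0.0311],"roll": 0,"hand": 0.7},{"xyz": [0,-0.0351,0.0357],"roll": 0,"hand": 0.7},{"xyz": [0,-0.0381,0.0404],"roll": 0,"hand": 0.7},{"xyz": [0,-0.0408,0.0453],"roll": 0,"hand": 0.7},{"xyz": [0,-0.0434,0.0503],"roll": 0,"hand": 0.7}]'

```text
t: 18.05
tcp_pos: [0.584, 0.1258, 0.0371]
ee_rot: [-2.205, 2.225, -0.015]
contact_force: [-1.9, 0.1, -0.4]
gripper_width: 0.0675
```

```bash
python3 tilt.py t9 .093|head -14
```

```text
tcp [0.584  0.1257 0.0363] F [-0.2  0.6 -0.6] w 0.0677 px [306. 199.]
246 156 242 bottom [ 0.389 -0.231]
254 149 161 bottom [0.433 0.218]
262 148 160 bottom [0.461 0.222]
270 154 203 bottom [0.492 0.008]
278 153 203 bottom [0.523 0.008]
286 157 203 bottom [0.555 0.008]
294 142 203 bottom [0.587 0.008]
302 141 193 bottom [0.615 0.062]
334 138 163 bottom [0.72  0.208]
342 140 164 bottom [0.749 0.204]
350 141 214 bottom [ 0.821 -0.057]
358 202 228 bottom [ 0.87  -0.144]
366 210 257 bottom [ 0.944 -0.347]
```

Run:
```python
from h import *
b=cv2.imread("pics/t9.png")[150:215,240:330];a=grab_frame("scene");q=w2px("scene",[.54,.126,.04]).astype(int)
cv2.imwrite("pics/v11.png",cv2.hconcat([cv2.resize(b,(450,325),interpolation=2),cv2.resize(a[q[1]-33:q[1]+32,q[0]-35:q[0]+35],(350,325),interpolation=2)]))
```

```text
(no output)
```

View pics/v11.png

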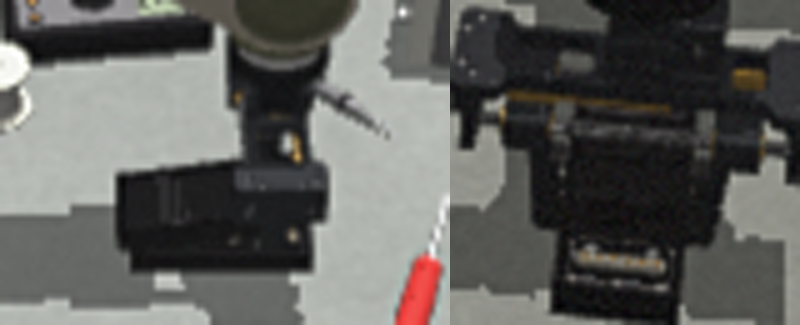

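Request:
move_arm --targets '[{"xyz": [0,-0.0005,0.0025],"roll": 0,"hand": 0.7},{"xyz": [0,-0.001,0.005],"roll": 0,"hand": 0.7},{"xyz": [0,-0.0015,0.0075],"roll": 0,"hand": 0.7},{"xyz": [0,-0.0019,0.0095],"roll": 0,"hand": 0.7},{"xyz": [0,-0.0019,0.0095],"roll": 0,"hand": 0.7}]'

```text
t: 18.65
tcp_pos: [0.5861, 0.1257, 0.0271]
ee_rot: [-2.205, 2.225, -0.015]
contact_force: [-0.3, 0.1, 0.2]
gripper_width: 0.0676
```

```bash
python3 tilt.py t10 .093|sed -n '1p;4,9p'
python3 - <<'E'
from h import *
g=cv2.imread("pics/t10.png").max(2)
for c in range(258,312,3):
    k=np.where(g[165:212,c]<55)[0];print(c,165+k.min() if len(k) else None,165+k.max() if len(k) else None,end="; ")
E
```

```text
tcp [0.586  0.1257 0.0272] F [-0.4 -0.1 -0.1] w 0.0674 px [307. 199.]
262 148 160 bottom [0.461 0.222]
270 154 203 bottom [0.492 0.008]
278 155 203 bottom [0.523 0.008]
286 159 203 bottom [0.555 0.008]
294 151 203 bottom [0.587 0.008]
302 150 196 bottom [0.616 0.046]
258 None None; 261 None None; 264 185 199; 267 185 203; 270 185 203; 273 185 203; 276 185 203; 279 184 203; 282 184 203; 285 184 203; 288 165 203; 291 165 203; 294 166 203; 297 166 203; 300 166 203; 303 165 195; 306 None None; 309 None None;
```

Request:
move_arm --targets '[{"xyz": [0,-0.0002,0.001],"roll": 0,"hand": 0.7},{"xyz": [0,-0.0004,0.002],"roll": 0,"hand": 0.7},{"xyz": [0,-0.0006,0.003],"roll": 0,"hand": 0.7},{"xyz": [0,-0.0006,0.003],"roll": 0,"hand": 0.7}]'

```text
t: 19.1
tcp_pos: [0.5868, 0.1257, 0.0242]
ee_rot: [-2.205, 2.225, -0.015]
contact_force: [1.0, -0.6, -0.0]
gripper_width: 0.0673
```

```bash
python3 tilt.py t11 .093|sed -n '1p'
python3 - <<'E'
from h import *
b=cv2.imread("pics/t11.png");g=b.max(2);b0=cv2.imread("pics/t10.png").max(2)
for c in (264,268,272,276,280,284):print(c,g[182:207,c].tolist())
for r in (186,190,194,198,202):print(r,g[r,258:312].tolist())
E
```

```text
tcp [0.5868 0.1257 0.0243] F [1.5 0.9 0.2] w 0.0676 px [307. 199.]
264 [187, 175, 101, 47, 44, 47, 47, 48, 46, 31, 30, 32, 34, 32, 28, 30, 35, 52, 92, 108, 107, 107, 104, 103, 104]
268 [186, 178, 78, 24, 27, 30, 30, 32, 32, 32, 32, 32, 35, 34, 23, 23, 24, 24, 24, 22, 21, 28, 66, 108, 107]
272 [191, 176, 60, 22, 32, 31, 32, 32, 32, 32, 33, 33, 35, 28, 22, 22, 24, 26, 29, 22, 22, 35, 109, 195, 190]
276 [184, 173, 56, 17, 35, 44, 46, 46, 45, 45, 44, 45, 46, 43, 21, 22, 24, 24, 30, 23, 21, 35, 106, 189, 192]
280 [176, 138, 43, 24, 30, 28, 31, 30, 30, 31, 31, 33, 36, 28, 24, 24, 23, 27, 30, 24, 17, 27, 67, 111, 110]
284 [178, 133, 41, 22, 29, 31, 31, 30, 33, 29, 31, 31, 30, 26, 23, 23, 23, 25, 32, 24, 21, 29, 67, 109, 107]
186 [184, 184, 183, 186, 187, 147, 44, 16, 25, 27, 27, 28, 27, 27, 32, 44, 46, 34, 35, 37, 30, 29, 30, 31, 30, 30, 29, 27, 32, 40, 52, 51, 51, 50, 51, 52, 51, 50, 50, 50, 50, 53, 68, 68, 67, 65, 60, 78, 152, 187, 185, 183, 183, 184]
190 [178, 179, 176, 176, 175, 140, 46, 25, 30, 31, 32, 31, 30, 29, 32, 47, 46, 39, 45, 33, 31, 29, 30, 31, 32, 32, 33, 29, 30, 30, 57, 75, 77, 75, 76, 87, 83, 81, 82, 81, 81, 84, 88, 83, 84, 74, 69, 56, 125, 189, 187, 186, 186, 184]
194 [107, 107, 106, 108, 108, 86, 34, 27, 30, 34, 35, 34, 33, 31, 35, 48, 46, 41, 46, 42, 37, 37, 36, 36, 35, 33, 30, 29, 32, 30, 34, 40, 43, 36, 31, 32, 32, 33, 30, 31, 33, 31, 32, 32, 42, 43, 28, 78, 191, 190, 185, 181, 182, 182]
198 [105, 106, 104, 104, 106, 103, 35, 19, 21, 23, 24, 24, 25, 24, 24, 22, 22, 24, 24, 24, 22, 24, 23, 21, 23, 25, 23, 24, 23, 24, 25, 23, 25, 23, 26, 31, 30, 32, 29, 30, 24, 21, 25, 39, 95, 192, 187, 186, 186, 183, 182, 182, 184, 184]
202 [103, 102, 103, 105, 104, 104, 107, 109, 37, 14, 21, 22, 21, 20, 22, 20, 19, 17, 21, 22, 21, 23, 17, 21, 20, 22, 21, 22, 21, 22, 22, 20, 21, 22, 24, 18, 21, 20, 21, 21, 21, 18, 15, 23, 88, 186, 186, 184, 180, 181, 180, 179, 178, 181]
```

Request:
move_arm --targets '[{"xyz": [0,0,0],"roll": 0,"hand": 0.8},{"xyz": [0,0,0],"roll": 0,"hand": 0.9},{"xyz": [0,0,0],"roll": 0,"hand": 1},{"xyz": [0,0,0],"roll": 0,"hand": 1},{"xyz": [0,0,0],"roll": 0,"hand": 1},{"xyz": [0,0,-0.03],"roll": 0,"hand": 1},{"xyz": [0,0.02,-0.07],"roll": 0,"hand": 1},{"xyz": [0,0.045,-0.11],"roll": 0,"hand": 1},{"xyz": [0,0.048,-0.13],"roll": 0,"hand": 1},{"xyz": [0,0.048,-0.13],"roll": 0,"hand": 1},{"xyz": [0,0.048,-0.13],"roll": 0,"hand": 1}]'

```text
t: 20.25
tcp_pos: [0.537, 0.1261, 0.1531]
ee_rot: [-2.205, 2.225, -0.015]
contact_force: [-0.3, 0.9, -1.0]
gripper_width: 0.0882
```

```bash
python3 w.py w12 70 .024
python3 - <<'E'
from c import *
T=np.load("pics/w12.npy");g=cv2.imread("pics/w12.png").max(2);print(T[:3,3])
f=lambda r,a,b:g[r,a:b].tolist()
for r in(160,200,240,270):
    d=np.where(g[r,180:360]<60)[0];print(r,180+d.min(),180+d.max())
for c in(240,270,300):print(c,g[90:150,c].tolist(),g[270:300,c].tolist())
s=cv2.imread("pics/t11.png")
a=grab_frame("side");m=a.max(2)
for r in (186,190,194,196,198,200,202):
    k=np.where(m[r,250:320]<62)[0];print("side",r,250+k.min(),250+k.max())
for c in range(262,306,4):
    k=np.where(m[170:212,c]<60)[0];print(c,170+k.min() if len(k) else 0,170+k.max() if len(k) else 0,end="; ")
E
```

```text
joints [ 1.600e-02  4.560e-01  1.441e+00 -1.000e-03  1.233e+00  1.596e+00] tcp [0.537  0.1261 0.1531] toolx [-0.009 -1.     0.   ]
[0.53702721 0.12613329 0.15309295]
160 230 310
200 229 310
240 230 310
270 180 359
240 [201, 201, 203, 202, 204, 203, 203, 200, 196, 194, 194, 196, 200, 203, 205, 206, 205, 204, 202, 203, 204, 202, 201, 199, 197, 177, 108, 71, 63, 49, 50, 67, 79, 75, 58, 54, 73, 78, 63, 47, 53, 69, 83, 85, 86, 87, 86, 84, 84, 84, 84, 83, 84, 83, 80, 81, 81, 83, 78, 79] [34, 36, 35, 35, 34, 35, 35, 38, 34, 33, 35, 33, 35, 34, 34, 35, 32, 31, 31, 30, 33, 33, 37, 50, 76, 102, 107, 107, 104, 88]
270 [200, 201, 200, 199, 199, 200, 203, 206, 206, 206, 205, 202, 197, 195, 194, 194, 197, 198, 199, 201, 201, 198, 197, 196, 190, 158, 100, 76, 65, 50, 54, 71, 80, 72, 63, 80, 88, 82, 61, 52, 61, 72, 80, 82, 82, 81, 81, 81, 78, 80, 81, 78, 80, 78, 79, 77, 78, 77, 78, 77] [32, 29, 29, 31, 32, 31, 33, 34, 33, 30, 32, 32, 32, 32, 31, 30, 28, 25, 26, 28, 25, 27, 35, 56, 117, 178, 191, 190, 186, 165]
300 [199, 196, 193, 193, 196, 199, 196, 196, 195, 194, 193, 194, 195, 196, 200, 200, 201, 198, 198, 196, 193, 191, 188, 193, 194, 176, 113, 80, 73, 57, 56, 65, 75, 74, 66, 74, 84, 84, 68, 55, 60, 70, 79, 82, 81, 80, 81, 80, 82, 81, 81, 78, 79, 79, 79, 79, 78, 80, 77, 78] [33, 35, 32, 31, 34, 32, 33, 32, 30, 31, 31, 33, 33, 33, 32, 31, 29, 30, 27, 26, 28, 30, 40, 71, 136, 182, 192, 190, 183, 153]
side 186 265 300
side 190 265 300
side 194 265 301
side 196 265 301
side 198 265 301
side 200 266 301
side 202 266 301
262 0 0; 266 185 203; 270 185 203; 274 185 203; 278 185 203; 282 170 203; 286 170 203; 290 185 203; 294 185 203; 298 185 203; 302 0 0;
```

Run:
```python
from c import *
T=np.load("pics/w12.npy")
rep(T,[(229.5,120),(310.5,119),(310.5,293),(229.5,293)],.048)
for p in[(229.5,160),(229.5,240),(310.5,160),(310.5,240)]:print(np.round(((wpx2w(p,.048,T)-T[:3,3])@T[:3,:3])[:2],4))
```

```text
world [[0.6148, 0.1568], [0.6151, 0.0946], [0.4691, 0.0916], [0.4697, 0.1622]]
tool [[-0.0314, -0.0761], [0.0308, -0.0769], [0.0351, 0.069], [-0.0355, 0.0691]]
lens [0.0622 0.146  0.0706 0.1452]
centre tool [-0.0002 -0.0037  0.1052] world [0.5422 0.1263 0.048 ] roll by length -0.0007244700860289107 by width -0.006604618944802352
[-0.0317 -0.0449]
[-0.0334  0.0202]
[ 0.0312 -0.045 ]
[0.033  0.0201]
```

Request:
move_arm --targets '[{"xyz": [0,-0.004,0.03],"roll": 0,"hand": 1},{"xyz": [0,-0.004,0.07],"roll": 0,"hand": 1},{"xyz": [0,-0.004,0.105],"roll": 0,"hand": 1},{"xyz": [0,-0.004,0.12],"roll": 0,"hand": 1},{"xyz": [0,-0.004,0.1235],"roll": 0,"hand": 1},{"xyz": [0,-0.004,0.1235],"roll": 0,"hand": 0.7},{"xyz": [0,-0.004,0.1235],"roll": 0,"hand": 0.7},{"xyz": [0,-0.004,0.1235],"roll": 0,"hand": 0.7},{"xyz": [0,-0.004,0.1235],"roll": 0,"hand": 0.7},{"xyz": [0,-0.004,0.1235],"roll": 0,"hand": 0.7},{"xyz": [0,-0.004,0.1235],"roll": 0,"hand": 0.7}]' --squeeze 15

```text
t: 21.45
tcp_pos: [0.5427, 0.126, 0.0294]
ee_rot: [-2.205, 2.225, -0.015]
contact_force: [0.1, 0.0, 6.4]
gripper_width: 0.0674
```

Request:
move_arm --targets '[{"xyz": [0,0,-0.005],"roll": 0,"hand": 0.7},{"xyz": [0,0,-0.012],"roll": 0,"hand": 0.7},{"xyz": [0,0,-0.022],"roll": 0,"hand": 0.7},{"xyz": [0,0,-0.04],"roll": 0,"hand": 0.7},{"xyz": [0,0,-0.06],"roll": 0,"hand": 0.7},{"xyz": [0.015,-0.005,-0.08],"roll": 0,"hand": 0.7},{"xyz": [0.045,-0.01,-0.08],"roll": 0,"hand": 0.7},{"xyz": [0.08,-0.015,-0.08],"roll": 0,"hand": 0.7},{"xyz": [0.11,-0.015,-0.08],"roll": 0,"hand": 0.7},{"xyz": [0.13,-0.015,-0.08],"roll": 0,"hand": 0.7},{"xyz": [0.13,-0.015,-0.08],"roll": 0,"hand": 0.7}]'

```text
t: 22.55
tcp_pos: [0.5555, -0.0062, 0.1102]
ee_rot: [-2.201, 2.229, -0.016]
contact_force: [0.5, 0.5, -1.8]
gripper_width: 0.0672
```

```bash
python3 w.py w13 70 .024
python3 - <<'E'
from h import *
a=cv2.imread("pics/w13.png");b=grab_frame("scene");q=w2px("scene",[.56,.06,.04]).astype(int);print(q)
c=b[q[1]-55:q[1]+55,q[0]-60:q[0]+60]
cv2.imwrite("pics/v12.png",cv2.hconcat([cv2.resize(a[60:320,0:260],(400,400)),cv2.resize(c,(400,400),interpolation=2)]))
E
```

```text
joints [-0.223  0.51   1.486  0.003  1.133  1.358] tcp [ 0.5555 -0.0062  0.1102] toolx [-0.012 -1.     0.001]
[321 232]
```

View pics/v12.png

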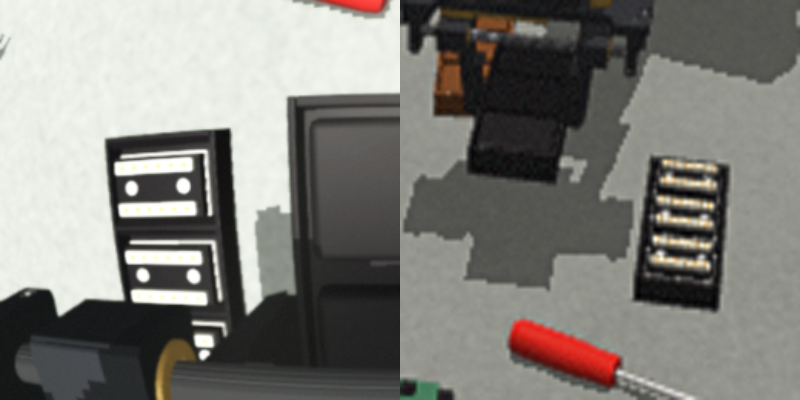

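Request:
move_arm --targets '[{"xyz": [0,0,0.03],"roll": 0,"hand": 0.7},{"xyz": [0,0,0.06],"roll": 0,"hand": 0.7},{"xyz": [0,0,0.085],"roll": 0,"hand": 0.7},{"xyz": [0,0,0.097],"roll": 0,"hand": 0.7},{"xyz": [0,0,0.102],"roll": 0,"hand": 0.7},{"xyz": [0,0,0.1045],"roll": 0,"hand": 0.7},{"xyz": [0,0,0.1045],"roll": 0,"hand": 0.7}]'

```text
t: 23.35
tcp_pos: [0.5572, -0.0037, 0.0063]
ee_rot: [-2.204, 2.225, -0.016]
contact_force: [-0.4, 0.5, -1.2]
gripper_width: 0.0675
```

Request:
move_arm --targets '[{"xyz": [0,0,0.001],"roll": 0,"hand": 0.7},{"xyz": [0,0,0.0015],"roll": 0,"hand": 0.7},{"xyz": [0,0,0.0015],"roll": 0,"hand": 0.7}]'

```text
t: 23.65
tcp_pos: [0.5576, -0.0038, 0.0054]
ee_rot: [-2.203, 2.225, -0.018]
contact_force: [-0.1, 0.7, 3.0]
gripper_width: 0.0671
```

Request:
move_arm --targets '[{"xyz": [0,0,0],"roll": 0,"hand": 0.85},{"xyz": [0,0,0],"roll": 0,"hand": 1},{"xyz": [0,0,0],"roll": 0,"hand": 1},{"xyz": [0,0,0],"roll": 0,"hand": 1},{"xyz": [0,0,0],"roll": 0,"hand": 1},{"xyz": [0,0,-0.03],"roll": 0,"hand": 1},{"xyz": [0,0,-0.07],"roll": 0,"hand": 1},{"xyz": [0,0,-0.12],"roll": 0,"hand": 1},{"xyz": [0,0,-0.16],"roll": 0,"hand": 1},{"xyz": [0,0,-0.18],"roll": 0,"hand": 1},{"xyz": [0,0,-0.18],"roll": 0,"hand": 1}]'

```text
t: 24.75
tcp_pos: [0.5557, -0.0039, 0.1883]
ee_rot: [-2.201, 2.222, -0.026]
contact_force: [-0.2, 0.6, -0.6]
gripper_width: 0.088
```

```bash
python3 w.py w14 70 .024
python3 - <<'E'
from h import *
# numeric final checks: which pixels changed since the start, in scene and side
for n in("scene","side"):
    a=grab_frame(n);cv2.imwrite(f"pics/{n}F.png",a)
b=cv2.imread("pics/sceneF.png");a=cv2.imread("pics/scene0.png")
names={"red driver":(325,280),"loco":(160,250),"tub":(172,205),"spool":(407,203),"meter":(449,228),"probe":(417,274),"yellow":(227,180),"brownL":(147,170),"brownM":(284,192)}
for k,(u,v) in names.items():
    d=cv2.absdiff(a,b)[v-12:v+12,u-14:u+14].max(2);print(k,"changed px",int((d>60).sum()))
T=np.load("pics/w14.npy");g=cv2.imread("pics/w14.png").max(2)
from c import rep
# terminal whites at z=.029 left part; modules' black outlines
m=(g<70).astype(np.uint8);m[285:]=0
cs,_=cv2.findContours(m,0,2)
for c in cs:
    if cv2.contourArea(c)>1500:
        r=cv2.minAreaRect(c);print("dark blob",np.round(r[0]),np.round(r[1]),round(r[2],1),"centre@.024",np.round(wpx2w(r[0],.024,T)[:2],3))
s=(cv2.imread("pics/w14.png").min(2)>225).astype(np.uint8)
n,_,st,ce=cv2.connectedComponentsWithStats(s)
for i in range(1,n):
    if 25<st[i,4]<2000 and ce[i][0]<210:print("white",st[i].tolist(),np.round(wpx2w(ce[i],.029,T)[:2],3))
E
```

```text
joints [-0.221  0.425  1.385  0.003  1.314  1.358] tcp [ 0.5557 -0.0039  0.1883] toolx [-0.01  -1.     0.002]
red driver changed px 0
loco changed px 0
tub changed px 0
spool changed px 0
meter changed px 0
probe changed px 0
yellow changed px 0
brownL changed px 0
brownM changed px 22
dark blob [502. 266.] [115.  37.] -0.0 centre@.024 [ 0.476 -0.296]
dark blob [ 48. 252.] [96. 64.] 0.0 centre@.024 [0.501 0.267]
dark blob [149. 214.] [141.  69.] 88.2 centre@.024 [0.547 0.121]
dark blob [270. 202.] [141.  68.] 90.0 centre@.024 [ 0.558 -0.004]
white [154, 0, 32, 5, 80] [0.766 0.098]
white [109, 41, 67, 15, 211] [0.717 0.122]
white [119, 157, 41, 7, 192] [0.603 0.125]
white [153, 167, 5, 7, 29] [0.592 0.109]
white [120, 179, 41, 7, 196] [0.581 0.125]
white [123, 204, 40, 6, 163] [0.556 0.125]
white [156, 214, 6, 6, 29] [0.545 0.109]
white [125, 225, 40, 6, 178] [0.534 0.125]
white [128, 248, 32, 5, 108] [0.509 0.132]
```

```bash
python3 -c "
from plant import *
print(job_done())"
```

```text
the job is handed in; nothing more can be done
None
```

The three modules now lie terminals up in the pockets of the other tray. The old tray lies flat, pockets down, on the bench beside it, but the turn-over did not go entirely cleanly.

**What I did:** I laid the empty tray on the full one and gripped the pair near one end. I tipped it up onto its other end, carried it back upright, and tipped it on over until it lay flat. Then I lifted the old tray off and set it down. It took about 25 s, and the highest contact force I read was about 18 N. I never put the gripper on the modules.

**What went wrong:**
- **Slip near the end:** about 15 degrees short of flat, the lower tray slipped out of the light grip and settled on the bench ahead of the upper one. A gap opened briefly at one end. I lowered the upper tray after it.
- **Small offset:** after I let go, the pair stood flat, with the trays about 3 mm out of line along their length. No modules came out.
- **Failed first try:** my first attempt at the second tip only lifted the upright pair about 2 mm. I set it down and repeated it while pressing down.

**Last checks:**
- **Modules:** the last picture, taken while the old tray was still in the gripper, shows terminal strips on all three. After it was set down, I found terminal strips at the pocket spacing for two modules. The third was only partly in view.
- **Trays:** they lie side by side, centred near (0.547, 0.121) m and (0.558, -0.004) m. I checked this from measurements, without another picture.
- **Other things:** the sampled patches of the scene camera image show no change for the listed objects, the yellow tray and one brown tray. The brown tray nearest the arm shows 22 changed pixels. I put that down to the arm or its shadow, but did not confirm it.

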